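# Restock the cleaning caddy and hold it level

## Robot

A 6-joint arm with a two-finger parallel gripper is mounted at the origin on the work surface. World frame = base frame: x ahead of the robot, y to its left, z up, the work surface at z = 0. Lengths are in m, angles in rad, forces in N, time in s.
With the tool pointing down it reaches from about 0.4 to 0.925 m from the base axis. Payload 12.5 kg.
Tool frame: the origin (TCP) lies midway between the tips of the shut fingers; the grasp point (between the pads) lies 19 mm behind it; y points along the fingers, x is the direction in which the jaws open and shut, and the axes are right-handed (so a half turn about y gives the same grasp; the last joint's range is limited). The gripper opens to 95 mm and grips with 3 to 60 N. Pads are 20 mm wide; open, the fingers measure 119 mm over their backs; the gripper's body (75 mm by 180 mm) begins 59 mm behind the grasp point.
Start: joints at [-1.425, 0.491, 1.559, -0, 1.092, -0.106], TCP at [0.156, -0.605, 0.215] pointing down, gripper open.
Joint ranges: [-3.1, 3.1], [-0.84, 2.19], [0.05, 2.79], [-1.13, 4.28], [0.06, 2.93], [-2.69, 2.69]. Speed limits (rad/s): [2.22, 2.22, 2.79, 3.14, 3.14, 3.14].

## Interface

Orientations are given as a unit quaternion [x, y, z, w].
In Python, from station import arm gives the robot as it stands. The module is installed in compiled form; this text tells all that it offers.
- The arm moves only by the tool play_rows, never from a script. Its argument "motion" is a list of rows, each a list of 5 numbers: the finger opening in m, from 0 to 0.0951, then the shift along the tool's x, y, z in m, then the turn about the tool's y in degrees. A call has 1 to 20 rows; each row shifts and turns the commanded pose from where the row before left it, along the tool's axes as they then stand; what a row does not reach is not made up. A row lasts 1/12 s, in which the tool goes at most 41.7 mm and 7.16 degrees, less where a joint would pass 70% of its speed; a pose out of reach is approached as far as the arm can. A call is refused whole if a number of a shift passes 0.0417 or a number of a turn 7.16, either way. A call with a gripper value outside its range is refused whole. The fingers move at their own pace and stop on an object; "squeeze" is the grip in N (left out, the last holds). Time passes only in rows, so rows that do not move let the fingers close. It gives the time, the measured TCP pose, the force and the opening at its end, in the units of the state.
- arm.read_state(): the state, without advancing time (a new reading comes with each control period).
- arm.get_image(name): name is "side" or "top" or "wrist"; returns a dict with "pixels" (480x640x3 uint8, red, green, blue), "z_map" (480x640 float32, m along the optical axis (not along the pixel's ray), 0 where there is no reading), "camera_matrix" (3x3 intrinsics, pixels), "R" (3x3) and "t" (3): a world point X has camera coordinates R X + t. Camera axes: x right, y down, z forward; pixel columns grow to the right and rows downward; lengths in m; the calibration is good to about 2 mm. A picture is of the moment at which its call begins.
- arm.close_job(): hands the job in, once; it reports no verdict.
The state is a dict: "time": time; "joints": joint angles; "qd": joint speeds; "joint_torque": joint torques, N m; "ee_pos": TCP position; "ee_rot": TCP orientation; "contact_force": force on the tool from outside, world axes, zero at the start; "ft_torque": the same for the moment, N m; "gripper_width": finger opening in m.
Only numpy, scipy, OpenCV 4.12 (cv2) and the standard library are available. Lean on these libraries where they do the work, as an engineer would, in place of code of your own. Each camera call takes 0.05 s, during which the arm holds its last target. There are 200 camera calls.

## Task

The green bottle has toppled over on the counter: stand it upright in the empty side of the cleaning caddy and let go of it. Then lift the caddy by its yellow top handle and hold it level and still about 12 cm above the counter, with the bottle still standing and the brush still in it; finish while holding it there. Leave the mug and the funnel where they are.

Things in the scene. Friction and masses are not known exactly. Their poses are not given: they have to be found in the camera images.
- bottle_mid (a point): Green plastic bottle with a round white twist cap (31 mm across), 150 mm tall, 0.2 kg. Square section 56 x 56 mm, straight sided up to 106 mm from the base. Point on its axis 75 mm from the base. Own z runs from base to cap, x and y square to the flat sides. It starts lying on a flat side (axis 28 mm above the counter), cap pointing away from the robot, up to 30 degrees either way.
- bottle: The same bottle; origin at the centre of its base, same axes. Its weight is centred about 60 mm above the base.
- caddy: Blue plastic caddy, loose, 0.45 kg: open tray 260 mm long (own x, away from the robot within 15 degrees), 270 mm wide (own y), walls 32 mm high, 5 mm thick. A divider of the same height along x parts it into two bays of 250 x 127 mm; the +y one is empty. Above it a handle bar along x on posts at x = -112 and +112 mm. Origin: centre of the underside, z up.
- caddy_handle (a point): Centre of the caddy's yellow handle bar, 191 mm above the caddy's underside; the bar is 240 mm long (caddy x), 24 mm wide (caddy y), 22 mm tall. Axes as the caddy.
- caddy_bay (a point): Middle of the floor of the empty bay, on the floor's upper face (6 mm above the caddy's underside, 72 mm to the caddy's +y side of the handle). Axes as the caddy.
- brush_mid (a point): Red scrub brush, 180 x 56 x 42 mm, about 0.11 kg, lying bristles down along the caddy's other bay; point at its centre, 21 mm above its underside.
- mug_mid (a point): White ceramic mug, 80 mm across, 92 mm tall, with a side handle; point on its axis half-way up. A bystander at the side of the work.
- funnel_mid (a point): Stainless steel funnel standing on its 104 mm wide mouth, 125 mm tall; point on its axis 60 mm up. A bystander at the side of the work.
There are look-alikes about, which are no part of the job. Of the things shaped like the bottle, the green one is meant.

How it is judged:
By the outcome, as a careful person would: the job done as asked, in the order asked, and still so for the second after the job is handed in, while the arm keeps its last pose, push and grip.
It also fails if it takes over 58 s, if anything falls off the work surface, if the arm or the gripper's body presses on something with over 40 N, if the wrist force passes 120 N, or if a joint passes its speed limit or range.

## Working session

There is one attempt and no reset: what is moved stays moved. The work goes in short steps, Python scripts to look and compute and a tool call to move; the robot and the scene stay as the last step left them, time stands still between calls to the robot, and variables do not carry over. Pictures are saved under pics/ and viewed, about 8 in all and at most 12, crops included, and the job is handed in when it is done.

Besides the shell and the picture viewer there is one more tool, called after "Call:" in YAML: its name, and indented under it one key for each argument. play_rows: Moves the arm, as the interface text tells. Its arguments: {"type":"object","properties":{"motion":{"type":"array"},"squeeze":{"type":"number"}},"required":["motion"]}

```bash
mkdir -p pics
cat > h.py <<'E'
import numpy as np, cv2
from station import arm
def cloud(im):
    K=im["camera_matrix"];z=im["z_map"].astype(float);v,u=np.mgrid[:480,:640]
    P=np.stack([(u-K[0,2])/K[0,0]*z,(v-K[1,2])/K[1,1]*z,z],-1)
    W=(P-im["t"])@im["R"]
    W[z==0]=np.nan
    return W
def save(im,n): cv2.imwrite("pics/"+n+".png",im["pixels"][...,::-1])
E
python3 - <<'E'
from h import *
np.set_printoptions(precision=3,suppress=True)
print(arm.read_state())
a=[arm.get_image(n) for n in("top","side")]
for n,i in zip(("top","side"),a): 
    np.savez(""+n,**i); print(n,-i["R"].T@i["t"],i["R"].ravel(),i["camera_matrix"][0,0])
cv2.imwrite("pics/a.png",cv2.resize(np.vstack([i["pixels"][...,::-1] for i in a]),None,fx=.62,fy=.62,interpolation=cv2.INTER_AREA))
save(a[0],"top0")
E
```

```text
{'time': 0.0, 'joints': array([-1.425,  0.492,  1.559, -0.   ,  1.092, -0.106]), 'qd': array([ 0.   , -0.   ,  0.001, -0.   ,  0.   , -0.   ]), 'joint_torque': array([ -0.003, -61.264, -25.818,   0.069,   0.048,  -0.   ]), 'ee_pos': array([ 0.156, -0.605,  0.214]), 'ee_rot': array([-0.559,  0.434, -0.433,  0.559]), 'contact_force': array([ 0.927, -0.41 , -0.381]), 'ft_torque': array([-0.006, -0.038,  0.019]), 'gripper_width': 0.09501629866155446}
top [0.44  0.01  1.884] [ 0.018 -1.    -0.004 -0.998 -0.017 -0.057  0.057  0.005 -0.998] 587.8683145061074
side [0.385 0.837 0.918] [-0.985 -0.172 -0.014 -0.104  0.661 -0.743  0.137 -0.73  -0.669] 463.50125765056714
```

View pics/a.png

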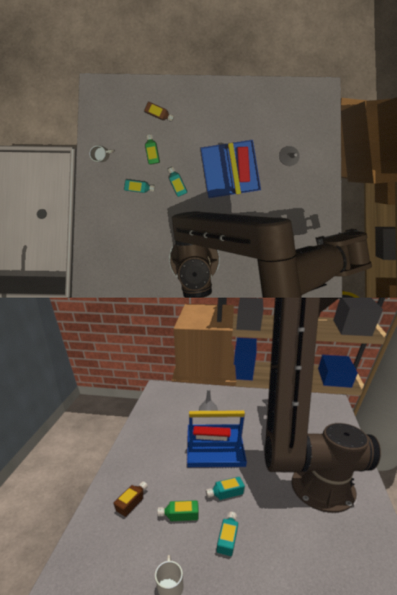

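```bash
cat >> h.py <<'E'
from scipy.spatial.transform import Rotation as Rot
def load(n): return dict(np.load(f"{n}.npz"))
def hsv(im): return cv2.cvtColor(im["pixels"],cv2.COLOR_RGB2HSV)
def mask(im,lo,hi): return cv2.inRange(hsv(im),np.array(lo),np.array(hi))>0
def rect(P):
    (c,s,a)=cv2.minAreaRect((P[:,:2]*1000).astype(np.float32)); return np.round(c,1),np.round(s,1),round(a,1)
E
python3 - <<'E'
from h import *
np.set_printoptions(precision=4,suppress=True)
print(Rot.from_quat(arm.read_state()["ee_rot"]).as_matrix())
t=load("top");W=cloud(t)
H=hsv(t)
for u,v in[(245,245),(287,293),(219,300),(253,178)]: print((u,v),H[v-12:v+13:4,u-8:u+9:4].reshape(-1,3)[::5].tolist(), W[v,u])
cv2.imwrite("pics/crop.png",cv2.resize(t["pixels"][150:330,130:450,::-1],None,fx=2.5,fy=2.5,interpolation=cv2.INTER_CUBIC))
for n in("top","side"):
    t=load(n);W=cloud(t);z=W[...,2]
    reg=(W[...,0]>.1)&(W[...,0]<1.0)&(abs(W[...,1])<.6)
    for nm,lo,hi,z0,z1 in[("green",(50,120,30),(74,255,255),.045,.07),("greenall",(50,120,30),(74,255,255),.01,.07),("handle",(20,120,60),(33,255,255),.19,.22),("caddy",(105,120,30),(125,255,255),.024,.045),("red",(0,120,50),(6,255,255),.02,.06),("redhi",(170,120,50),(180,255,255),.02,.06)]:
        m=mask(t,lo,hi)&reg&(z>z0)&(z<z1)
        k,l,st,_=cv2.connectedComponentsWithStats(m.astype(np.uint8))
        if nm!="caddy" and k>1: m=l==1+st[1:,4].argmax()
        P=W[m]
        if len(P)>5: print(n,nm,len(P),rect(P),P.mean(0),np.percentile(P[:,2],[5,95]))
    if n=="top":
        for nm,u,v in(("mug",160,248),("funnel",466,251)):
            Q=W[v-25:v+25,u-25:u+25].reshape(-1,3);Q=Q[Q[:,2]>.03];print(nm,rect(Q),Q[:,2].max())
E
```

```text
[[ 0.2491 -0.0002  0.9685]
 [-0.9685  0.001   0.2491]
 [-0.001  -1.      0.0001]]
(245, 245) [[64, 154, 111], [51, 145, 118], [33, 182, 125], [42, 159, 111], [49, 120, 98], [48, 73, 91], [35, 39, 86]] [0.5377 0.2221 0.0543]
(287, 293) [[84, 155, 82], [85, 168, 111], [85, 158, 116], [29, 189, 142], [37, 128, 126], [77, 101, 91], [27, 25, 90]] [0.3909 0.0882 0.0553]
(219, 300) [[21, 29, 87], [54, 91, 112], [27, 211, 144], [27, 206, 146], [27, 206, 145], [76, 64, 92], [16, 31, 106]] [0.3655 0.2987 0.0543]
(253, 178) [[12, 92, 78], [26, 205, 143], [26, 211, 145], [27, 216, 144], [25, 198, 125], [14, 49, 68], [16, 32, 105]] [0.7488 0.2022 0.0534]
top green 257 (array([539.5, 223.1]), array([116.1,  52.6]), 11.9) [0.5392 0.221  0.0556] [0.0479 0.0639]
top greenall 267 (array([540.4, 223.7]), array([118.2,  52.6]), 10.9) [0.5402 0.2211 0.0551] [0.0462 0.0639]
top handle 626 (array([ 461.7, -175.8]), array([237. ,  23.7]), 9.9) [ 0.4607 -0.1761  0.2016] [0.1954 0.2076]
top caddy 373 (array([ 461.8, -174.7]), array([255.2, 266.9]), 9.8) [ 0.4473 -0.1651  0.0318] [0.0253 0.0396]
top red 819 (a
[... 316 characters left out ...]
[76.7, 76.5]), 31.6) 0.13174437829371258
side green 549 (array([537.9, 227.6]), array([114.8,  54.4]), 11.7) [0.5344 0.2348 0.0531] [0.0469 0.0569]
side greenall 1019 (array([540.2, 229.1]), array([119.9,  56.4]), 11.7) [0.5354 0.2422 0.0419] [0.014  0.0562]
side handle 713 (array([ 460.2, -174.1]), array([235.9,  29.8]), 9.8) [ 0.4609 -0.1705  0.1985] [0.1912 0.203 ]
side caddy 847 (array([ 461.4, -174.6]), array([256.9, 278. ]), 10.2) [ 0.4635 -0.1484  0.0293] [0.0246 0.0342]
side red 705 (array([ 485.2, -235.2]), array([167.3,  54.9]), 3.3) [ 0.4842 -0.2309  0.0454] [0.0389 0.0495]
side redhi 27 (array([ 556.5, -234.2]), array([56. , 32.3]), 89.3) [ 0.5614 -0.2385  0.0443] [0.0359 0.0489]
```

View pics/crop.png

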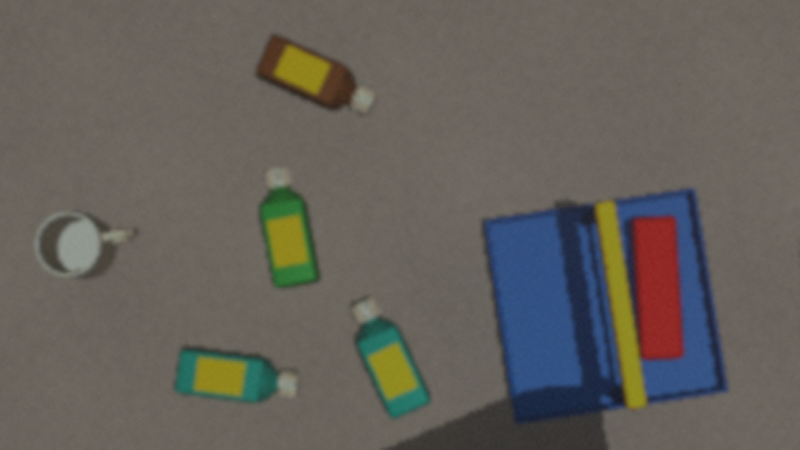

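The candidates in the full top image are green (243,246), teal (219,300), teal (287,293) and brown (253,178). Only the one at (243,246) is truly green, and its cap points away from the robot, so it fits the description. The enlarged crop confirms this. The caddy's empty bay is on its left (+y), and the brush lies on the right.

Call:
play_rows:
  motion:
    - [0.095,0,-0.025,0,0]
    - [0.095,0,-0.03,0,0]
    - [0.095,0,-0.025,0.01,0]
    - [0.095,0,0,0.03,0]
    - [0.095,0,0,0.03,0]
    - [0.095,0,0,0.03,0]
    - [0.095,0,0,0.03,0]
    - [0.095,0,0,0.03,0]
    - [0.095,0,0,0.02,3.1]
    - [0.095,-0.025,0,0.0155,0]
    - [0.095,-0.025,0,0.0155,0]
    - [0.095,-0.025,0,0.0155,0]
    - [0.095,-0.025,0,0.0155,0]
    - [0.095,-0.025,0,0.0155,0]
    - [0.095,-0.025,0,0.0155,0]
    - [0.095,-0.025,0,0.0155,0]
    - [0.095,-0.025,0,0.0155,0]
    - [0.095,-0.025,0,0.0155,0]
    - [0.095,-0.025,0,0.0155,0]
    - [0.095,-0.025,0,0.0155,0]
  squeeze: 6

```text
time: 1.77
ee_pos: [0.4434, -0.2559, 0.2945]
ee_rot: [0.547, -0.448, 0.448, -0.547]
contact_force: [-0.0, 0.5, -0.7]
gripper_width: 0.095
```

```bash
cat >> h.py <<'E'
def pose():
    s=arm.read_state();R=Rot.from_quat(s["ee_rot"]).as_matrix()
    return s,R,s["ee_pos"]
def goto(x,y,z,yaw):
    s,R,p=pose();d=np.array([x,y,z])-p
    cur=np.degrees(np.arctan2(R[1,2],R[0,2]))
    print("t",round(s["time"],2),"pos",p.round(4),"zyaw",round(cur,2),"shift xyz",(R.T@d).round(4),"turn",round(cur-yaw,2),"F",s["contact_force"].round(1),"w",round(s["gripper_width"],4))
E
python3 - <<'E'
from h import *
t=load("top");W=cloud(t);z=W[...,2];h=hsv(t)
m=(h[...,1]<45)&(h[...,2]>110)&(z>.02)&(z<.07)
m[:205]=0;m[245:]=0;m[:,:225]=0;m[:,265:]=0
P=W[m];print(len(P),P.mean(0),rect(P))
for f in(1,): 
    u=np.array([np.cos(np.radians(11.3)),np.sin(np.radians(11.3))])
    g=W[mask(t,(50,120,30),(74,255,255))&(z>.045)&(z<.07)];g=g[np.linalg.norm(g[:,:2]-[.54,.225],axis=1)<.1]
    for Q in(g,P):
        a=Q[:,:2]@u;b=Q[:,:2]@[-u[1],u[0]];print(np.percentile(a,[1,99]),np.percentile(b,[2,98]))
print(np.array([.576,.233])@u, np.array([.576,.233])@[-u[1],u[0]])
goto(.576,.233,.15,11.3)
E
```

```text
72 [0.61590345 0.2399998  0.04032317] (array([616. , 240.5]), array([24. , 28.5]), 5.9)
[0.51536364 0.62860247] [0.08786991 0.13768135]
[0.64025916 0.66334541] [0.10135414 0.12934516]
0.6104894949313556 0.11561823635767066
t 1.77 pos [ 0.4434 -0.2559  0.2945] zyaw 11.32 shift xyz [-0.4533  0.1445  0.226 ] turn 0.02 F [-0.   0.5 -0.7] w 0.095
```

Call:
play_rows:
  motion:
    - [0.095,-0.025,0,0.0125,0]
    - [0.095,-0.025,0,0.0125,0]
    - [0.095,-0.025,0,0.0125,0]
    - [0.095,-0.025,0,0.0125,0]
    - [0.095,-0.025,0,0.0125,0]
    - [0.095,-0.025,0,0.0125,0]
    - [0.095,-0.025,0,0.0125,0]
    - [0.095,-0.025,0,0.0125,0]
    - [0.095,-0.025,0,0.0125,0]
    - [0.095,-0.025,0,0.0125,0]
    - [0.095,-0.025,0,0.0125,0]
    - [0.095,-0.025,0.01,0.0125,0]
    - [0.095,-0.025,0.02,0.0125,0]
    - [0.095,-0.025,0.02,0.0125,0]
    - [0.095,-0.025,0.02,0.0125,0]
    - [0.095,-0.025,0.02,0.0125,0]
    - [0.095,-0.025,0.02,0.0125,0]
    - [0.095,-0.025,0.02,0.0125,0]
    - [0.095,-0.002,0.015,0.001,0]
    - [0.095,0,0,0,0]

```text
time: 3.43
ee_pos: [0.5746, 0.2313, 0.1459]
ee_rot: [0.549, -0.449, 0.447, -0.546]
contact_force: [-0.6, -0.3, -0.3]
gripper_width: 0.0947
```

Run:
```python
from h import *
goto(.576,.232,.011,11.3)
a=[arm.get_image(n)["pixels"][...,::-1] for n in("wrist","side")]
cv2.imwrite("pics/b.png",cv2.resize(np.hstack(a),None,fx=.6,fy=.6,interpolation=cv2.INTER_AREA))
```

```text
t 3.43 pos [0.5746 0.2313 0.1459] zyaw 11.44 shift xyz [-0.0005  0.1349  0.0023] turn 0.14 F [-0.6 -0.3 -0.3] w 0.0947
```

View pics/b.png

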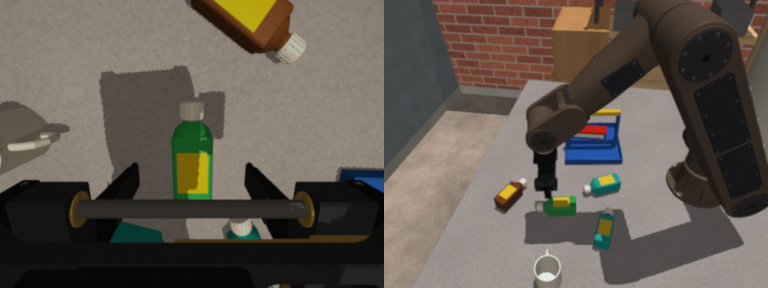

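The wrist view shows the jaws straddling the green bottle (192,150), aligned with its axis, and the long side of the gripper body lies along the jaw direction. Next I descend and grip softly near the shoulder.

Call:
play_rows:
  motion:
    - [0.095,0,0.03,0.001,0]
    - [0.095,0,0.03,0.001,0]
    - [0.095,0,0.03,0,0]
    - [0.095,0,0.025,0,0]
    - [0.095,0,0.018,0,0]
    - [0.095,0,0,0,0]
    - [0.04,0,0,0,0]
    - [0.04,0,0,0,0]
    - [0.04,0,0,0,0]
    - [0.04,0,0,0,0]
    - [0.04,0,0,0,0]
    - [0.04,0,0,0,0]
    - [0.04,0,0,0,0]
    - [0.04,0,0,0,0]
  squeeze: 8

```text
time: 4.7
ee_pos: [0.5782, 0.2307, 0.0171]
ee_rot: [-0.547, 0.448, -0.448, 0.547]
contact_force: [-0.3, 0.0, 5.5]
gripper_width: 0.056
```

Call:
play_rows:
  motion:
    - [0.04,0,-0.008,-0.004,0]
    - [0.04,0,-0.008,-0.004,0]
    - [0.04,0,-0.0075,-0.005,0]
    - [0.04,0,-0.0075,-0.005,0]
    - [0.04,0,-0.0065,-0.0065,0]
    - [0.04,0,-0.0065,-0.0065,0]
    - [0.04,0,-0.005,-0.0075,0]
    - [0.04,0,-0.005,-0.0075,0]
    - [0.04,0,0,0,0]
  squeeze: 5

```text
time: 5.45
ee_pos: [0.5316, 0.2214, 0.0716]
ee_rot: [0.547, -0.448, 0.448, -0.547]
contact_force: [0.4, 0.8, -2.1]
gripper_width: 0.0561
```

Run:
```python
from h import *
goto(.576,.232,.011,11.3)
a=arm.get_image("side")["pixels"][...,::-1]
cv2.imwrite("pics/c.png",cv2.resize(a[220:420,170:430],None,fx=2.5,fy=2.5))
```

```text
t 5.45 pos [0.5316 0.2214 0.0716] zyaw 11.34 shift xyz [-0.0017  0.0606  0.0456] turn 0.04 F [ 0.4  0.8 -2.1] w 0.0561
```

View pics/c.png

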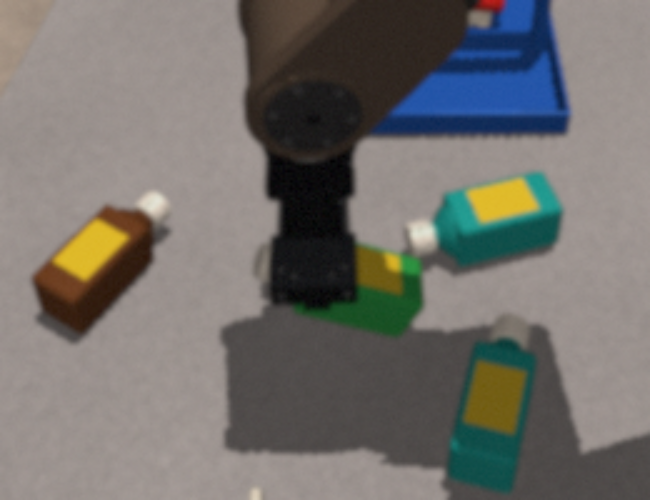

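Call:
play_rows:
  motion:
    - [0.04,0,-0.008,0,0]
    - [0.04,0,-0.008,0,0]
    - [0.04,0,-0.008,0,0]
    - [0.04,0,0,0,0]
    - [0.04,0,0,0,0]
    - [0.04,0,0,0,0]
    - [0.04,0,0,0,0]
    - [0.04,0,0,0,0]
  squeeze: 3

```text
time: 6.17
ee_pos: [0.5328, 0.2216, 0.0942]
ee_rot: [0.547, -0.448, 0.448, -0.547]
contact_force: [-0.2, 0.3, -1.8]
gripper_width: 0.0561
```

```bash
cat >> h.py <<'E'
def tilt(n):
    """green bottle points in side view: extents and print"""
    im=arm.get_image("side");W=cloud(im);s,R,p=pose()
    m=mask(im,(45,110,25),(74,255,255))&(np.linalg.norm(W[...,:2]-p[:2],axis=-1)<.16)
    P=W[m];e=P@R[:,2]-p@R[:,2];f=P@R[:,0]-p@R[:,0];z=P[:,2]
    print(len(P),"z",np.percentile(z,[1,5,50,95,99]).round(3),"fore",np.percentile(e,[1,5,50,95,99]).round(3),"left",np.percentile(-f,[2,50,98]).round(3))
    # lowest point fore position, and plane normals of the y-left face
    L=P[(z>.0)]
    a=im["pixels"][...,::-1];v,u=np.nonzero(m);cy,cx=int(v.mean()),int(u.mean())
    cv2.imwrite(f"pics/{n}.png",cv2.resize(a[max(cy-90,0):cy+90,max(cx-110,0):cx+110],None,fx=2.5,fy=2.5))
E
python3 - <<'E'
from h import *
goto(.53,.22,.1,11.3);tilt("d")
E
```

```text
t 6.17 pos [0.5328 0.2216 0.0942] zyaw 11.33 shift xyz [ 0.001  -0.0058 -0.003 ] turn 0.03 F [-0.2  0.3 -1.8] w 0.0561
582 z [0.019 0.027 0.062 0.171 0.176] fore [-0.054 -0.051 -0.017  0.018  0.026] left [0.011 0.029 0.083]
```

View pics/d.png

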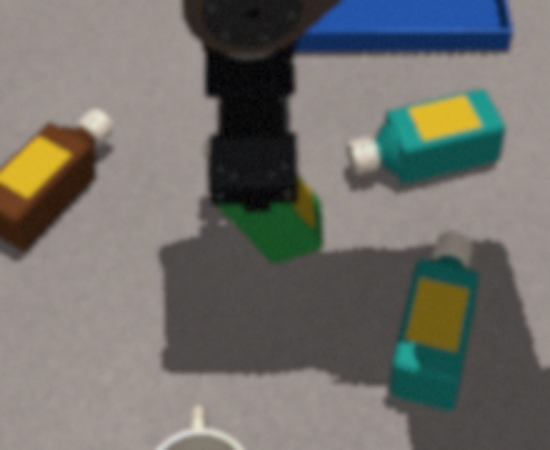

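Call:
play_rows:
  motion:
    - [0.04,0,-0.015,0,0]
    - [0.04,0,0.01,0,0]
    - [0.04,0,-0.015,0,0]
    - [0.04,0,0,0,0]
    - [0.04,0,0,0,0]
    - [0.04,0,0,0,0]

```text
time: 6.72
ee_pos: [0.5327, 0.2216, 0.1139]
ee_rot: [0.547, -0.448, 0.448, -0.547]
contact_force: [-0.2, -1.2, -2.5]
gripper_width: 0.0561
```

Run:
```python
from h import *
goto(.53,.22,.1,11.3);tilt("e")
```

```text
t 6.72 pos [0.5327 0.2216 0.1139] zyaw 11.33 shift xyz [ 0.001   0.0139 -0.003 ] turn 0.03 F [-0.2 -1.2 -2.5] w 0.0561
612 z [0.035 0.041 0.08  0.121 0.195] fore [-0.047 -0.042 -0.012  0.021  0.026] left [0.023 0.029 0.083]
```

View pics/e.png

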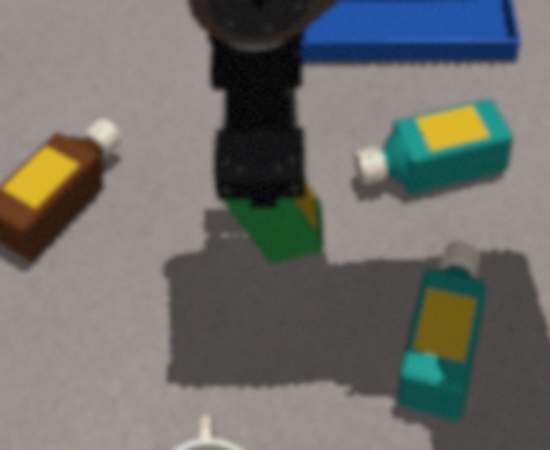

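Call:
play_rows:
  motion:
    - [0.04,0,-0.015,0,0]
    - [0.04,0,0.015,0,0]
    - [0.04,0,-0.015,0,0]
    - [0.04,0,0.015,0,0]
    - [0.04,0,-0.015,0,0]
    - [0.04,0,0.015,0,0]
    - [0.04,0,0,0,0]
    - [0.04,0,0,0,0]

```text
time: 7.43
ee_pos: [0.5324, 0.2214, 0.1137]
ee_rot: [0.548, -0.449, 0.448, -0.546]
contact_force: [1.1, -0.1, -2.7]
gripper_width: 0.056
```

```bash
cat >> h.py <<'E'
def face():
    im=arm.get_image("side");W=cloud(im);s,R,p=pose()
    D=(W-p)@np.stack([R[:,2],-R[:,0]],-1);z=W[...,2]
    m=mask(im,(45,110,25),(74,255,255))&(abs(D[...,0])<.12)&(abs(D[...,1]-.028)<.012)&(z<p[2]+.05)
    Q=(np.stack([D[...,0],z],-1)[m]*1000).astype(np.float32)
    h=cv2.convexHull(Q)[:,0]
    ap=cv2.approxPolyDP(h,4,True)[:,0]
    print("n",len(Q),"poly",ap.round(0).tolist(),cv2.minAreaRect(Q))
E
python3 - <<'E'
from h import *
goto(.53,.22,.1,11.3);face();tilt("f")
E
```

```text
t 7.43 pos [0.5324 0.2214 0.1137] zyaw 11.33 shift xyz [ 0.0009  0.0137 -0.0026] turn 0.03 F [ 1.1 -0.1 -2.7] w 0.056
n 600 poly [[30.0, 120.0], [10.0, 130.0], [-13.0, 128.0], [-40.0, 57.0], [-38.0, 36.0], [5.0, 25.0], [30.0, 107.0]] ((-5.068599224090576, 79.86445617675781), (105.19965362548828, 52.92893600463867), 72.50018310546875)
624 z [0.03  0.036 0.078 0.119 0.196] fore [-0.04  -0.033 -0.006  0.023  0.028] left [0.025 0.029 0.083]
```

Call:
play_rows:
  motion:
    - [0.04,0,0.008,0,0]
    - [0.04,0,0.008,0,0]
    - [0.04,0,0.006,-0.001,0]
    - [0.04,0,0.004,-0.002,0]
    - [0.04,0,0.003,-0.002,0]
    - [0.04,0,0.002,-0.002,0]
    - [0.04,0,0,0,0]

```text
time: 8.12
ee_pos: [0.5254, 0.2201, 0.0832]
ee_rot: [0.547, -0.448, 0.448, -0.547]
contact_force: [0.7, 0.2, -2.3]
gripper_width: 0.0559
```

Run:
```python
from h import *
goto(.53,.22,.08,11.3);face()
```

```text
t 8.12 pos [0.5254 0.2201 0.0832] zyaw 11.33 shift xyz [0.001  0.0032 0.0045] turn 0.03 F [ 0.7  0.2 -2.3] w 0.0559
n 456 poly [[23.0, 85.0], [-11.0, 96.0], [-26.0, 86.0], [-35.0, 19.0], [4.0, 8.0], [13.0, 12.0]] ((-6.036883354187012, 52.66324996948242), (84.59654235839844, 53.11493682861328), 79.6903305053711)
```

Call:
play_rows:
  motion:
    - [0.04,0,0.003,0,0]
    - [0.04,0,0.003,-0.001,0]
    - [0.04,0,0.002,-0.001,0]
    - [0.04,0,0.002,-0.001,0]
    - [0.04,0,0.001,-0.001,0]
    - [0.04,0,0,0,0]

```text
time: 8.67
ee_pos: [0.5217, 0.2194, 0.0722]
ee_rot: [0.547, -0.448, 0.448, -0.547]
contact_force: [-0.4, -0.2, -0.6]
gripper_width: 0.0561
```

Run:
```python
from h import *
goto(.53,.22,.08,11.3);face()
```

```text
t 8.67 pos [0.5217 0.2194 0.0722] zyaw 11.33 shift xyz [ 0.001  -0.0078  0.0082] turn 0.03 F [-0.4 -0.2 -0.6] w 0.0561
n 382 poly [[19.0, 74.0], [8.0, 82.0], [-29.0, 73.0], [-31.0, 14.0], [-15.0, 8.0], [15.0, 11.0]] ((-5.994333267211914, 44.85518264770508), (74.91746520996094, 52.89872741699219), 87.13999938964844)
```

Call:
play_rows:
  motion:
    - [0.04,0,0.001,-0.001,0]
    - [0.04,0,0,0,0]
    - [0.08,0,0,0,0]
    - [0.08,0,0,0,0]
    - [0.08,0,0,0,0]
    - [0.08,0,0,0,0]
    - [0.08,0,-0.007,-0.005,0]
    - [0.08,0,0,0,0]
    - [0.08,0,0,0,0]

```text
time: 9.47
ee_pos: [0.5162, 0.2183, 0.0792]
ee_rot: [-0.547, 0.448, -0.448, 0.547]
contact_force: [-0.3, 0.1, 0.6]
gripper_width: 0.08
```

Run:
```python
from h import *
goto(.53,.22,.08,11.3);face();tilt("g")
```

```text
t 9.47 pos [0.5162 0.2183 0.0792] zyaw 11.33 shift xyz [ 0.001  -0.0008  0.0139] turn 0.03 F [-0.3  0.1  0.6] w 0.08
n 365 poly [[20.0, 11.0], [23.0, 77.0], [-25.0, 82.0], [-28.0, 15.0], [-18.0, 8.0]] ((-1.8316535949707031, 45.33708572387695), (74.13951873779297, 51.597816467285156), 89.94146728515625)
419 z [0.009 0.013 0.044 0.112 0.161] fore [-0.028 -0.025 -0.003  0.021  0.023] left [0.026 0.029 0.083]
```

View pics/g.png

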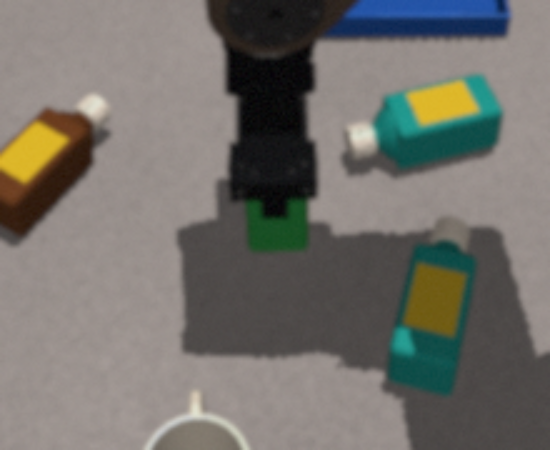

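Call:
play_rows:
  motion:
    - [0.04,0,0,0,0]
    - [0.04,0,0,0,0]
    - [0.04,0,0,0,0]
    - [0.04,0,0,0,0]
    - [0.04,0,0,0,0]
    - [0.04,0,-0.01,0,0]
    - [0.04,0,-0.02,0,0]
    - [0.04,0,-0.03,0,0]
    - [0.04,0,-0.03,0,0]
    - [0.04,0,0,0,0]
  squeeze: 25

```text
time: 10.4
ee_pos: [0.5181, 0.2189, 0.1743]
ee_rot: [-0.545, 0.447, -0.45, 0.549]
contact_force: [0.5, -0.2, -1.9]
gripper_width: 0.0559
```

Run:
```python
from h import *
goto(.448,-.098,.17,99.9);face();print(arm.read_state()["joints"])
```

```text
t 10.4 pos [0.5181 0.2189 0.1743] zyaw 11.34 shift xyz [ 0.2969  0.0031 -0.1311] turn -88.56 F [ 0.5 -0.2 -1.9] w 0.0559
n 543 poly [[11.0, 191.0], [-11.0, 195.0], [-25.0, 183.0], [-21.0, 106.0], [22.0, 108.0], [24.0, 180.0]] ((-0.6237583160400391, 149.09805297851562), (90.9590072631836, 48.8117790222168), 89.84701538085938)
[ 2.82292982e-01  4.47985322e-01  1.76937587e+00 -1.14896679e-04
  9.18890414e-01  1.65538191e+00]
```

Call:
play_rows:
  motion:
    - [0.04,0.015,0,-0.006,0]
    - [0.04,0.027,0,-0.012,0]
    - [0.04,0.028,0,-0.0125,0]
    - [0.04,0.028,0,-0.0125,0]
    - [0.04,0.028,0,-0.0125,0]
    - [0.04,0.028,0,-0.0125,0]
    - [0.04,0.028,0,-0.0125,0]
    - [0.04,0.028,0,-0.0125,0]
    - [0.04,0.028,0,-0.0125,0]
    - [0.04,0.028,0,-0.0125,0]
    - [0.04,0.02,0,-0.009,0]
    - [0.04,0.01,0,-0.005,0]
    - [0.04,0,0,0,-5]
    - [0.04,0,0,0,-6.8]
    - [0.04,0,0,0,-6.8]
    - [0.04,0,0,0,-6.8]
    - [0.04,0,0,0,-6.8]
    - [0.04,0,0,0,-6.8]
    - [0.04,0,0,0,-6.8]
    - [0.04,0,0,0,-6.8]

```text
time: 12.12
ee_pos: [0.4446, -0.0973, 0.1681]
ee_rot: [-0.689, 0.158, -0.157, 0.689]
contact_force: [-0.2, -0.3, -2.3]
gripper_width: 0.056
```

Call:
play_rows:
  motion:
    - [0.04,0,0,0,-6.8]
    - [0.04,0,0,0,-6.8]
    - [0.04,0,0,0,-6.8]
    - [0.04,0,0,0,-6.8]
    - [0.04,0,0,0,-6]
    - [0.04,0,0,0,-2.8]
    - [0.04,0,0,0,0]

```text
time: 12.7
ee_pos: [0.4447, -0.0973, 0.1682]
ee_rot: [-0.704, -0.062, 0.062, 0.705]
contact_force: [-0.9, -0.7, -2.5]
gripper_width: 0.0558
```

Run:
```python
from h import *
np.set_printoptions(precision=4,suppress=True)
goto(.448,-.098,.085,99.9)
t=arm.get_image("top");s=arm.get_image("side")
for im in(t,s):
    W=cloud(im);z=W[...,2]
    m=mask(im,(20,120,60),(33,255,255))&(z>.185)&(z<.215)&(abs(W[...,1]+.17)<.1);print("handle",rect(W[m]))
    m=mask(im,(45,110,25),(74,255,255))&(z>.06)&(z<.25)&(abs(W[...,1]+.1)<.1);P=W[m];print("green",len(P),P.min(0),P.max(0),P.mean(0)) if len(P) else 0
cv2.imwrite("pics/hh.png",np.vstack([cv2.resize(s["pixels"][130:330,240:460,::-1],None,fx=1.5,fy=1.5),cv2.resize(t["pixels"][200:340,290:510,::-1],None,fx=1.5,fy=1.5)]))
```

```text
t 12.7 pos [ 0.4447 -0.0973  0.1682] zyaw 100.08 shift xyz [ 0.0032  0.0832 -0.0013] turn 0.18 F [-0.9 -0.7 -2.5] w 0.0558
handle (array([ 462. , -175.7]), array([237.5,  24.4]), 9.6)
handle (array([ 459.9, -172.9]), array([236.1,  26.4]), 9.0)
green 826 [ 0.4132 -0.1131  0.095 ] [ 0.4722 -0.0631  0.222 ] [ 0.4428 -0.0747  0.1646]
```

View pics/hh.png

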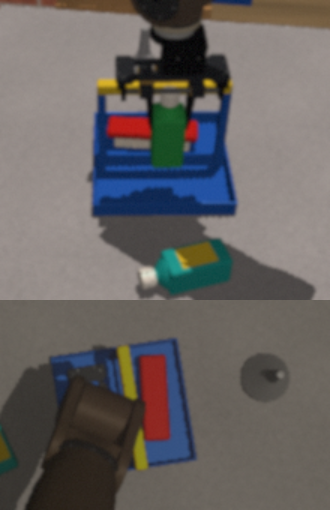

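Call:
play_rows:
  motion:
    - [0.04,0.003,0.01,0.004,0]
    - [0.04,0,0.015,0,0]
    - [0.04,0,0.015,0,0]
    - [0.04,0,0.015,0,0]
    - [0.04,0,0.01,0,0]
    - [0.04,0,0.008,0,0]
    - [0.04,0,0.004,0,0]
    - [0.04,0,0,0,0]

```text
time: 13.47
ee_pos: [0.447, -0.0933, 0.091]
ee_rot: [-0.704, -0.06, 0.061, 0.705]
contact_force: [0.1, -0.1, -1.0]
gripper_width: 0.0558
```

Call:
play_rows:
  motion:
    - [0.04,0,0.002,0,0]
    - [0.04,0,0.002,0,0]
    - [0.04,0,0.001,0,0]
    - [0.04,0,0,0,0]

```text
time: 13.8
ee_pos: [0.4473, -0.0935, 0.0868]
ee_rot: [0.705, 0.061, -0.061, -0.704]
contact_force: [0.5, 0.3, -1.8]
gripper_width: 0.0558
```

Call:
play_rows:
  motion:
    - [0.04,0,0.001,0,0]
    - [0.04,0,0.001,0,0]
    - [0.04,0,0,0,0]

```text
time: 14.05
ee_pos: [0.4472, -0.0934, 0.0846]
ee_rot: [0.704, 0.061, -0.061, -0.704]
contact_force: [-0.3, -0.2, -2.1]
gripper_width: 0.0556
```

Call:
play_rows:
  motion:
    - [0.04,0,0.001,0,0]
    - [0.04,0,0.001,0,0]
    - [0.04,0,0.001,0,0]
    - [0.04,0,0,0,0]

```text
time: 14.38
ee_pos: [0.4473, -0.0937, 0.0834]
ee_rot: [0.705, 0.062, -0.061, -0.704]
contact_force: [-7.5, -0.6, 30.3]
gripper_width: 0.0557
```

Call:
play_rows:
  motion:
    - [0.04,0,-0.002,0,0]
    - [0.04,0,0,0,0]
    - [0.085,0,0,0,0]
    - [0.085,0,0,0,0]
    - [0.085,0,0,0,0]
    - [0.085,0,0,0,0]

```text
time: 14.88
ee_pos: [0.4472, -0.0934, 0.0835]
ee_rot: [-0.704, -0.061, 0.061, 0.704]
contact_force: [-0.5, 0.0, -0.2]
gripper_width: 0.077
```

Call:
play_rows:
  motion:
    - [0.085,0,0,0,0]
    - [0.085,0,-0.01,0,0]
    - [0.085,0,-0.02,0,0]
    - [0.085,0,-0.03,0,0]
    - [0.085,0,-0.03,0,0]
    - [0.085,0,-0.03,0,0]
    - [0.085,0,-0.03,0,0]
    - [0.085,0,-0.03,0,0]
    - [0.085,0,-0.02,0,0]
    - [0.085,0,0,0,5]
    - [0.085,0,0,0,6.8]
    - [0.085,0,0,0,6.8]
    - [0.085,0,0,0,6.8]
    - [0.085,0,0,0,6.8]
    - [0.085,0,0,0,6.8]
    - [0.085,0,0,0,6.8]
    - [0.085,0,0,0,6.8]
    - [0.085,0,0,0,6.8]
    - [0.085,0,0,0,6.8]
    - [0.085,0,0,0,6.8]

```text
time: 16.55
ee_pos: [0.4471, -0.0934, 0.2835]
ee_rot: [0.602, -0.372, 0.372, -0.602]
contact_force: [0.1, 0.3, 0.2]
gripper_width: 0.085
```

```bash
cat >> h.py <<'E'
def scene(name):
    for n in("top","side"):
        im=arm.get_image(n);W=cloud(im);z=W[...,2]
        reg=(abs(W[...,1]+.17)<.2)&(abs(W[...,0]-.46)<.2)
        for nm,lo,hi,z0,z1 in(("handle",(20,120,60),(33,255,255),.185,.4),("green",(45,110,25),(74,255,255),.01,.4),("caddy",(105,120,30),(125,255,255),.024,.045),("red",(0,120,50),(6,255,255),.02,.25)):
            m=mask(im,lo,hi)&reg&(z>z0)&(z<z1);P=W[m]
            if len(P)>20: print(n,nm,len(P),rect(P),"z",np.percentile(P[:,2],[2,50,98]).round(3))
        if n=="side": side=im
        else: top=im
    cv2.imwrite(f"pics/{name}.png",np.vstack([cv2.resize(side["pixels"][100:330,220:480,::-1],None,fx=1.6,fy=1.6)[:,:400],cv2.resize(top["pixels"][180:340,290:510,::-1],(400,220))]))
E
python3 - <<'E'
from h import *
goto(.461,-.175,.27,9.6);scene("k")
E
```

```text
t 16.55 pos [ 0.4471 -0.0934  0.2835] zyaw 26.59 shift xyz [ 0.0792  0.0135 -0.0241] turn 16.99 F [0.1 0.3 0.2] w 0.085
top handle 262 (array([ 461.7, -175.7]), array([237.1,  23.6]), 9.3) z [0.195 0.202 0.21 ]
top caddy 169 (array([ 461.9, -175. ]), array([254.6, 267.1]), 9.6) z [0.025 0.031 0.041]
top red 740 (array([ 484.7, -238.3]), array([169.9,  51.6]), 4.8) z [0.038 0.048 0.057]
side handle 796 (array([ 448.7, -114.9]), array([236.5, 148.4]), 10.8) z [0.186 0.199 0.286]
side green 698 (array([447.4, -87.4]), array([53.9, 53.4]), 13.3) z [0.021 0.086 0.126]
side caddy 779 (array([ 461.2, -174.8]), array([256.5, 275.9]), 9.6) z [0.024 0.029 0.041]
side red 589 (array([ 485. , -235.4]), array([167. ,  55.8]), 3.3) z [0.037 0.046 0.05 ]
```

View pics/k.png

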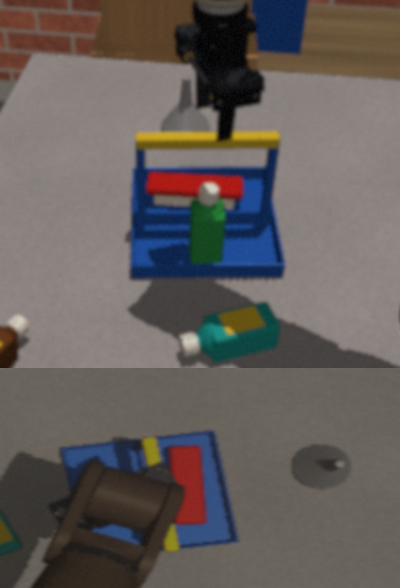

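The bottle stands upright in the left bay (208,230 in the picture), the caddy has not moved, and the brush is in place. Next is the handle.

Call:
play_rows:
  motion:
    - [0.095,0,0,0,6.8]
    - [0.095,0,0,0,6.8]
    - [0.095,0,0,0,3.4]
    - [0.095,0.012,0,0,0]
    - [0.095,0.02,0,0.001,0]
    - [0.095,0.025,0,0.001,0]
    - [0.095,0.018,0,0,0]
    - [0.095,0.0075,0,0,0]
    - [0.095,0,0.02,0,0]
    - [0.095,0,0.02,0,0]
    - [0.095,0,0,0,0]

```text
time: 17.57
ee_pos: [0.4621, -0.174, 0.2407]
ee_rot: [0.542, -0.456, 0.452, -0.542]
contact_force: [0.9, -0.3, 0.0]
gripper_width: 0.095
```

Run:
```python
from h import *
goto(.463,-.1748,.172,9.6)
```

```text
t 17.57 pos [ 0.4621 -0.174   0.2407] zyaw 10.1 shift xyz [0.0011 0.0687 0.0011] turn 0.5 F [ 0.9 -0.3  0. ] w 0.095
```

Call:
play_rows:
  motion:
    - [0.095,0.001,0.02,0.001,0.4]
    - [0.095,0,0.02,0,0]
    - [0.095,0,0.02,0,0]
    - [0.095,0,0.009,0,0]
    - [0.095,0,0,0,0]
    - [0.05,0,0,0,0]
    - [0.04,0,0,0,0]
    - [0.035,0,0,0,0]
    - [0.03,0,0,0,0]
    - [0.027,0,0,0,0]
    - [0.02,0,0,0,0]
    - [0.015,0,0,0,0]
    - [0.01,0,0,0,0]
    - [0.01,0,0,0,0]
    - [0.01,0,0,0,0]
    - [0.01,0,0,0,0]
  squeeze: 20

```text
time: 18.9
ee_pos: [0.4646, -0.1752, 0.1746]
ee_rot: [0.54, -0.457, 0.457, -0.54]
contact_force: [0.1, -0.6, 0.8]
gripper_width: 0.0273
```

Call:
play_rows:
  motion:
    - [0.01,0,0,0,0]
    - [0.01,0,0,0,0]
    - [0.01,0,0,0,0]
    - [0.01,0,0,0,0]
  squeeze: 58

```text
time: 19.23
ee_pos: [0.4647, -0.1753, 0.1746]
ee_rot: [0.54, -0.457, 0.457, -0.54]
contact_force: [0.8, -2.6, -2.3]
gripper_width: 0.024
```

Run:
```python
from h import *
goto(.463,-.1748,.172,9.6); scene("l")
```

```text
t 19.23 pos [ 0.4647 -0.1753  0.1746] zyaw 9.52 shift xyz [-0.0008  0.0026 -0.0016] turn -0.08 F [ 0.8 -2.6 -2.3] w 0.024
top handle 90 (array([ 559. , -157.6]), array([37.7, 22. ]), 11.5) z [0.193 0.203 0.209]
top green 95 (array([445. , -79.1]), array([51. , 29.2]), 8.8) z [0.106 0.117 0.13 ]
top caddy 177 (array([ 461.5, -174.2]), array([255. , 267.1]), 9.5) z [0.025 0.032 0.043]
top red 187 (array([ 544.7, -232. ]), array([47.7, 52.4]), 1.1) z [0.039 0.048 0.058]
side handle 705 (array([ 455.1, -139. ]), array([235.8,  95.7]), 8.2) z [0.186 0.199 0.255]
side green 691 (array([447.6, -85.6]), array([51.3, 51.3]), 9.8) z [0.019 0.084 0.125]
side caddy 734 (array([ 461.3, -174. ]), array([256.3, 278. ]), 9.7) z [0.024 0.029 0.041]
side red 602 (array([ 482.3, -178.2]), array([167. , 163.8]), 2.3) z [0.037 0.046 0.051]
```

Call:
play_rows:
  motion:
    - [0.01,0,-0.001,0,0]
    - [0.01,0,-0.002,0,0]
    - [0.01,0,-0.003,0,0]
    - [0.01,0,-0.004,0,0]
    - [0.01,0,-0.005,0,0]
    - [0.01,0,-0.005,0,0]
    - [0.01,0,-0.004,0,0]
    - [0.01,0,-0.003,0,0]
    - [0.01,0,-0.002,0,0]
    - [0.01,0,-0.001,0,0]
    - [0.01,0,0,0,0]

```text
time: 20.25
ee_pos: [0.4646, -0.1752, 0.2048]
ee_rot: [0.54, -0.457, 0.457, -0.54]
contact_force: [0.5, 0.4, -6.9]
gripper_width: 0.0236
```

```bash
cat >> h.py <<'E'
def level(name=None):
    im=arm.get_image("side");W=cloud(im);z=W[...,2];s,R,p=pose()
    D=(W-p)@np.stack([R[:,2],-R[:,0],np.array([0,0,1])],-1)   # fore,left,up
    print("F",s["contact_force"].round(1),"tau",s["ft_torque"].round(2))
    reg=(abs(D[...,0])<.16)&(abs(D[...,1])<.16)
    y=D[mask(im,(20,120,60),(33,255,255))&reg&(abs(D[...,1])<.03)&(abs(D[...,2]-.025)<.03)]
    a=np.polyfit(y[:,0],y[:,2],1);print("bar pitch deg",np.degrees(np.arctan(a[0])).round(2),"n",len(y))
    g=D[mask(im,(45,110,25),(74,255,255))&reg]
    print("green z world",np.percentile(g[:,2]+p[2],[1,99]).round(3),cv2.minAreaRect((g[:,[0,2]]*1000).astype(np.float32)))
    b=D[mask(im,(105,120,30),(125,255,255))&reg&(D[...,1]>.02)&(D[...,2]<-.12)]
    # tray: plane of near outer wall top & floor: left wall height, low edge
    w=b[(b[:,1]>.125)];print("outer wall z world fore/aft",[np.percentile(w[(w[:,0]*sg>.06)][:,2]+p[2],[3,97]).round(4) for sg in(1,-1)])
    f=b[(b[:,1]>.015)&(b[:,1]<.12)&(abs(b[:,0])<.11)]
    med=np.median(f[:,2]);f=f[abs(f[:,2]-med)<.012];A=np.c_[f[:,:2],np.ones(len(f))]
    c=np.linalg.lstsq(A,f[:,2],rcond=None)[0];print("floor n",len(f),"pitch,roll deg",np.degrees(np.arctan(c[:2])).round(2),"floor z world at centre",(c[2]+p[2]).round(4))
    r=D[mask(im,(0,120,50),(6,255,255))&reg&(D[...,2]<-.05)];print("red n",len(r),"z",np.median(r[:,2]+p[2]).round(4) if len(r) else None)
    if name: cv2.imwrite(f"pics/{name}.png",cv2.resize(im["pixels"][60:330,200:500,::-1],None,fx=2,fy=2))
E
python3 - <<'E'
from h import *
goto(.463,-.1748,.2946,9.6); level("m")
E
```

```text
t 20.25 pos [ 0.4646 -0.1752  0.2048] zyaw 9.53 shift xyz [-0.0006 -0.0898 -0.0015] turn -0.07 F [ 0.5  0.4 -6.9] w 0.0236
F [-0.1 -0.6 -7. ] tau [-0.05 -0.02  0.04]
bar pitch deg -0.27 n 743
green z world [0.048 0.157] ((-2.0025672912597656, -102.05097961425781), (112.39826965332031, 51.04460144042969), 89.83819580078125)
outer wall z world fore/aft [array([0.0347, 0.0617]), array([0.0333, 0.0623])]
floor n 1167 pitch,roll deg [-0.06  0.24] floor z world at centre 0.0349
red n 592 z 0.0765
```

View pics/m.png

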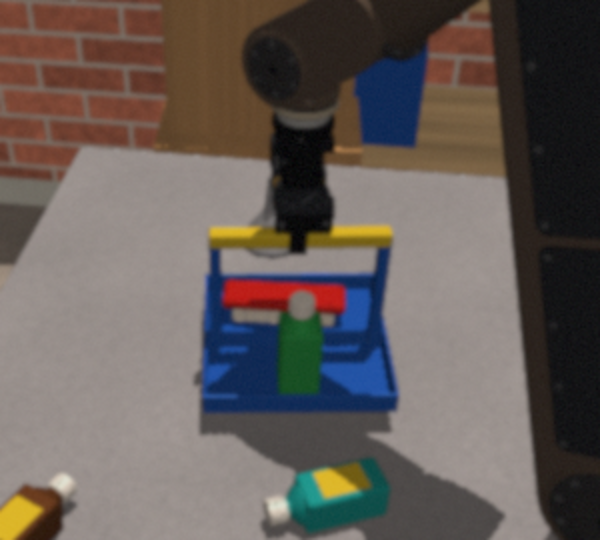

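It hangs level 3 cm up, with the bottle and brush in place, so I lift it the rest of the way.

Call:
play_rows:
  motion:
    - [0.01,0,-0.001,0,0]
    - [0.01,0,-0.002,0,0]
    - [0.01,0,-0.004,0,0]
    - [0.01,0,-0.006,0,0]
    - [0.01,0,-0.007,0,0]
    - [0.01,0,-0.007,0,0]
    - [0.01,0,-0.007,0,0]
    - [0.01,0,-0.007,0,0]
    - [0.01,0,-0.007,0,0]
    - [0.01,0,-0.007,0,0]
    - [0.01,0,-0.007,0,0]
    - [0.01,0,-0.007,0,0]
    - [0.01,0,-0.007,0,0]
    - [0.01,0,-0.006,0,0]
    - [0.01,0,-0.004,0,0]
    - [0.01,0,-0.003,0,0]
    - [0.01,0,-0.001,0,0]
    - [0.01,0,0,0,0]
    - [0.01,0,0,0,0]
    - [0.01,0,0,0,0]

```text
time: 21.97
ee_pos: [0.4645, -0.1751, 0.2943]
ee_rot: [0.54, -0.457, 0.457, -0.54]
contact_force: [-0.2, 0.6, -7.3]
gripper_width: 0.0238
```

Run:
```python
from h import *
goto(.463,-.1748,.2946,9.6); level("n")
t=arm.get_image("top");W=cloud(t)
for nm,u,v in(("mug",160,248),("funnel",466,251)):
    Q=W[v-25:v+25,u-25:u+25].reshape(-1,3);Q=Q[Q[:,2]>.03];print(nm,rect(Q) if len(Q)>5 else None)
goto(.463,-.1748,.2946,9.6)
```

```text
t 21.97 pos [ 0.4645 -0.1751  0.2943] zyaw 9.53 shift xyz [-0.0005 -0.0003 -0.0014] turn -0.07 F [-0.2  0.6 -7.3] w 0.0238
F [ 0.7  0.2 -6.9] tau [-0.07 -0.02 -0.  ]
bar pitch deg 0.04 n 886
green z world [0.139 0.246] ((-1.9687347412109375, -102.97721862792969), (52.97623062133789, 114.66635131835938), 1.5303764343261719)
outer wall z world fore/aft [array([0.1249, 0.152 ]), array([0.1248, 0.1516])]
floor n 1159 pitch,roll deg [-0.08  0.11] floor z world at centre 0.1246
red n 558 z 0.166
mug (array([521.8, 475. ]), array([106.7,  78.8]), 75.1)
funnel (array([ 534.3, -476.5]), array([75.3, 76.2]), 35.8)
t 22.07 pos [ 0.4645 -0.1751  0.2944] zyaw 9.53 shift xyz [-0.0005 -0.0002 -0.0014] turn -0.07 F [-0.5  0.2 -7.7] w 0.024
```

View pics/n.png

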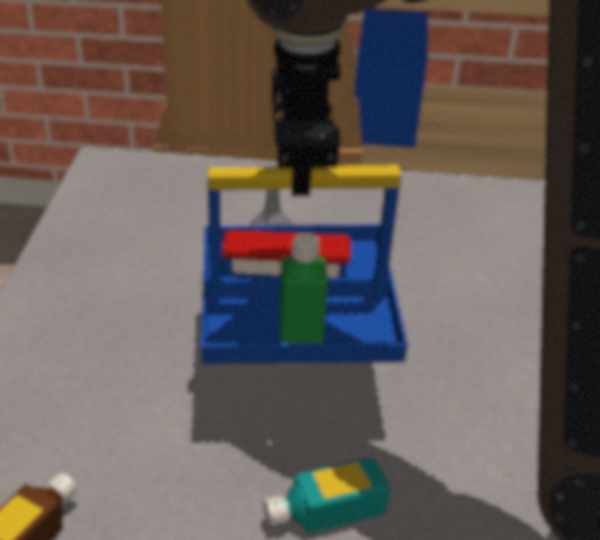

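The caddy hangs level and still with its underside about 12 cm up, the bottle standing (305,290) and the brush in its bay (285,248).

```bash
python3 -c "
from station import arm
print(arm.close_job())"
```

```text
the job is handed in; nothing more can be done
None
```

The green bottle stands upright in the empty bay, and the arm is holding the caddy level about 12 cm above the counter. I handed the job in at 22 s of the 58 s allowed.

- **Standing the bottle:** I pinched it softly near the shoulder and let it swing upright in the grip. I set it on the counter, regripped it, placed it in the +y bay and let go. Then I lifted the caddy by its yellow bar at 58 N.
- **Last checks:**
  - The tray floor is at 0.125 m, so the underside is at about 0.119 m. Tilt is about 0.1° in pitch and roll.
  - The wrist carries about 7 N steadily, and the brush is in its bay.
  - The mug and funnel are where they started, within about 1 mm.
- **Checks that disagreed:**
  - Setting the bottle down gave a brief 30 N reading at the wrist, which I backed off before letting go.
  - The fitted bottle outline reads about 1.5° off vertical at the final height, against 0.2° at 3 cm. I put this down to camera noise, as it looks upright in the picture.

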